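# Set the flow on a bench air manifold

## Robot

A 7-joint arm with a two-finger parallel gripper is mounted at the origin on a cart in front of the work surface, level with it; the furniture and walls round the work are solid. World frame = base frame: x ahead of the robot, y to its left, z up, the work surface at z = 0. Lengths are in m, angles in rad, forces in N, time in s.
With the tool pointing down it reaches from about 0.35 to 0.9 m from the base axis. Payload 8.1 kg.
Tool frame: the origin (TCP) lies midway between the tips of the shut fingers; the grasp point (between the pads) lies 19 mm behind it (arm.grip_depth is the distance from the TCP to the grasp point, in m); z points along the fingers, y is the line along which they close (so a half turn about z gives the same grasp; the last joint's range is limited). The gripper opens to 92 mm and grips with 3 to 60 N. Pads are 19 mm wide; open, the fingers measure 130 mm over their backs; the gripper's body (75 mm by 190 mm) begins 47 mm behind the grasp point.
Start: joints at [1.07, 0.434, 0.025, 1.573, -0.012, 1.134, -0.075], TCP at [0.242, -0.576, 0.227] pointing down, gripper open.
Joint ranges: [-2.62, 2.62], [-0.44, 2.09], [-1.27, 1.32], [0.08, 2.57], [-1.32, 4.46], [0.12, 2], [-2.74, 2.74]. Speed limits (rad/s): [2.22, 2.22, 3.01, 3.01, 3.14, 3.14, 3.14].

## Interface

Orientations are given as a unit quaternion [w, x, y, z].
In Python, from rig import arm gives the robot as it stands.
- The arm moves only by the tool drive_tool, never from a script. Its argument "motion" is a list of rows, each a list of 5 numbers: the opening, from 0 (shut) to 1 (fully open), then the shift along the tool's x, y, z in m, then the turn about the tool's z in rad. In form: [[jaw, dx, dy, dz, twist], ...]. A call has 1 to 5 rows; each row shifts and turns the commanded pose from where the row before left it, along the tool's axes as they then stand; what a row does not reach is not made up. A row lasts 1/10 s, in which the tool goes at most 50 mm and 8.59 degrees, less where a joint would pass 70% of its speed; a pose out of reach is approached as far as the arm can. A call with a gripper value outside its range is refused whole. The fingers move at their own pace and stop on an object; "grip_force" is the grip in N (left out, the last holds). Time passes only in rows, so rows that do not move let the fingers close. It gives the time, the measured TCP pose, the force, the opening and the grip force at its end, in the units of the state.
- arm.get_obs(): the state, without advancing time (a new reading comes with each control period).
- arm.capture(name): name is "side" or "top"; returns the picture (384x512x3 uint8, red, green, blue); there is no depth.
- arm.camera_model(name): a dict with "fx", "fy", "cx", "cy" (pixels), "k1" (the pictures are not rectified: a ray, as slopes to the right and down, at radius r is drawn at 1 + k1 r^2 times it, then the intrinsics apply), "rvec" (rotation vector, rad) and "tvec" (3), from world to camera coordinates, as OpenCV has them. Camera axes: x right, y down, z forward; pixel columns grow to the right and rows downward; lengths in m; the calibration is good to about 2 mm. A picture is of the moment at which its call begins. camera_model takes no time and is no camera call.
- arm.hand_in(): hands the job in; it is judged then, once.
The state is a dict: "clock": time; "qpos": joint angles; "joint_vel": joint speeds; "joint_torque": joint torques, N m; "tool_pos": TCP position; "orientation": TCP orientation; "force": force on the tool from outside, world axes, zero at the start; "torque": the same for the moment, N m; "finger_gap": finger opening in m; "gripper_force": force on a finger pad.
Only numpy, scipy, OpenCV 4.12 (cv2) and the standard library are available. Lean on these libraries where they do the work, as an engineer would, in place of code of your own. Each camera call takes 0.05 s, during which the arm holds its last target. There are 200 camera calls.

## Task

Set up the air manifold on the bench: first swing the valve lever to half open, 45 degrees, in line with the middle index rib. Then screw the knurled cap down (clockwise from above) until it bottoms out on its shoulder, back it off a quarter turn, and finish while still gripping the cap there between the fingers, with the lever still at half. Leave the loose parts lying around alone.

Things in the scene. Friction and masses are not known exactly. Their poses are not given: they have to be found in the camera images.
- manifold: fixed aluminium air manifold: bar 60 x 180 mm, top 52 mm above the bench, on a 100 x 230 x 6 mm dark foot plate, with brass hose barbs at both ends and a small gauge behind (+x, 45 mm high). Origin on the bench under the plate's centre; x points away from the robot at yaw 0, y along the bar to the left, z up. The valve lever stands on its left half, the cap on its right half
- lever (a joint): valve lever, rad: 0 closed (points along the manifold's -x, across the bar), 1.571 open (along +y); half open is 0.785. It swings level, clockwise from above as it opens, with stops at both ends; friction (0.12 N m, 1.6 N at the knob) keeps it where it is left. Starts at 0 to 0.45. Three raised ribs on the disc under it mark closed, half and open
- lever_knob (a point): centre of the upright round black knob at the lever's end: 16 mm in diameter, from 77 to 115 mm above the bench, this point 96 mm; its axis is 75 mm from the pivot. The lever's flat bar (14 mm wide, 77 to 83 mm above the bench) runs from the knob to the hub; at both sides of the knob there is free room. The point's x axis points from the knob to the pivot
- lever_hinge (a point): point on the lever's vertical pivot axis, in the middle of the bar's thickness, 80 mm above the bench; manifold frame (0, 55, 80) mm
- cap (a joint): knurled cap's turn on its thread, rad: 0 is bottomed out on the shoulder (hard stop); grows as the cap is unscrewed (counter-clockwise from above), the cap then rising 10 mm a turn; a quarter turn off the bottom is 1.571. Upper stop at 4.7: it cannot come off. Starts 1.9 to 3.4 off the bottom; friction of 0.1 N m keeps it where it is left
- cap_grip (a point): centre (half-way up) of the round knurled steel cap: 43 mm in diameter, 30 mm tall, upright at (0, -50) mm in the manifold's frame; 100.5 mm above the bench when bottomed out, it turns and rises with the cap. A dark raised index rib on the cap's top points to the point's -x. Under the cap is a shoulder 36 mm in diameter down to 62 mm above the bench, so fingers can reach below the rim
- spare_cap: loose ribbed black cap, 42 mm in diameter, 16 mm tall, behind the manifold; leave alone. Origin under its centre
- bush: loose turned grey bush, 24 mm in diameter, 30 mm tall, behind the manifold; leave alone. Origin under its centre
- drift: loose brass rod 13 mm thick, 130 mm long, lying to the right of the manifold; leave alone. Origin under its centre

How it is judged:
By the outcome, as a careful person would: the job done as asked, in the order asked, and still so for the second after the job is handed in, while the arm keeps its last pose, push and grip.
It also fails if it takes over 64 s, if anything falls off the work surface, if the arm or the gripper's body presses on something with over 40 N, if the wrist force passes 120 N, or if a joint passes its speed limit or range.

## Working session

There is one attempt and no reset: what is moved stays moved. The work goes in short steps, Python scripts to look and compute and a tool call to move; the robot and the scene stay as the last step left them, time stands still between calls to the robot, and variables do not carry over. Pictures are saved under pics/ and viewed, at most 10 in all, crops included, and the job is handed in when it is done.

Besides the shell and the picture viewer there is one more tool, called after ">>>" in YAML: its name, and indented under it one key for each argument. drive_tool: Moves the arm, as the interface text tells. Its arguments: {"type":"object","properties":{"motion":{"type":"array"},"grip_force":{"type":"number"}},"required":["motion"]}

```bash
mkdir -p pics
python3 - <<'E'
from rig import arm
import cv2
for n in("side","top"):
    cv2.imwrite(f"pics/{n}0.png",arm.capture(n)[:,:,::-1]); print(n,arm.camera_model(n))
print(arm.get_obs())
E
```

```text
side {'fx': 492.34350066220145, 'fy': 492.34350066220145, 'cx': 258.4793502107186, 'cy': 190.09391542828078, 'k1': -0.19229835128995265, 'rvec': array([-0.0538781 ,  2.67369638, -1.64503865]), 'tvec': array([0.54964828, 0.25431236, 0.54254544])}
top {'fx': 402.0826440327725, 'fy': 402.0826440327725, 'cx': 259.51971760384396, 'cy': 191.60740319125577, 'k1': -0.02823477204753365, 'rvec': array([ 2.18558001, -2.16233478,  0.07068855]), 'tvec': array([-0.36556335,  0.53629834,  0.89436516])}
{'clock': 0.1, 'qpos': array([ 1.07042106,  0.43514315,  0.02500883,  1.57399522, -0.01159155,
        1.13400573, -0.07506511]), 'joint_vel': array([-5.93672387e-05, -1.40818315e-03,  8.61442365e-04, -2.57353747e-03,
        1.49346101e-03, -1.65032661e-03,  9.66449075e-04]), 'joint_torque': array([ 2.85215145e-03, -6.69125962e+01,  9.87839475e-01, -3.15147328e+01,
       -6.04432868e-02,  3.73866025e-02, -3.44138346e-05]), 'tool_pos': array([ 0.24185887, -0.57581358,  0.22603438]), 'orientation': array([-6.70643406e-04,  9.80292926e-01,  1.97548185e-01, -2.11815248e-04]), 'force': array([-0.6008365 ,  0.70905942, -0.08752355]), 'torque': array([-0.01806599,  0.00108671, -0.0446933 ]), 'gripper_force': 0.0, 'finger_gap': 0.09178742058941368}
```

View pics/top0.png

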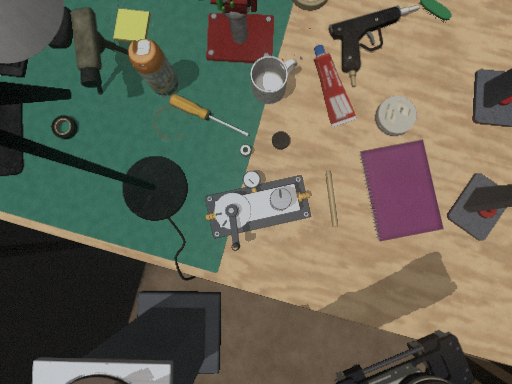

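View pics/side0.png

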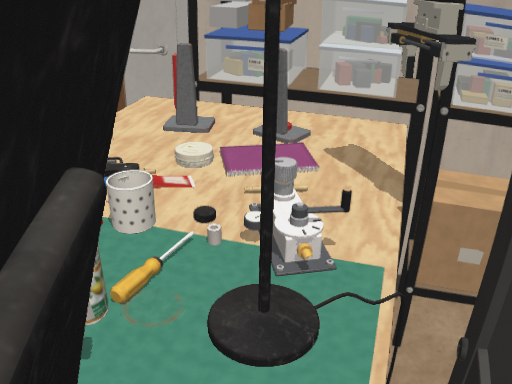

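The top view shows the hub near (232,211), the knob near (236,246) and the cap near (283,198). A lamp stand is on the left at (155,188). I'll zoom in and measure.

```bash
cat > h.py <<'E'
import numpy as np, cv2
from rig import arm
def ray(n,uv):
    c=arm.camera_model(n);R=cv2.Rodrigues(c['rvec'])[0]
    d=np.array([(uv[0]-c['cx'])/c['fx'],(uv[1]-c['cy'])/c['fy']]);s=d.copy()
    for _ in range(20): s=d/(1+c['k1']*(s@s))
    return -R.T@c['tvec'], R.T@np.array([*s,1])
def at(n,uv,z):
    o,d=ray(n,uv);return o+d*(z-o[2])/d[2]
def proj(n,p):
    c=arm.camera_model(n);R=cv2.Rodrigues(c['rvec'])[0]
    q=R@np.array(p)+c['tvec'];s=q[:2]/q[2];s=s*(1+c['k1']*(s@s))
    return s*c['fx']+[c['cx'],c['cy']]
def crop(n,f,x,y,w,h,k,img=None):
    img=arm.capture(n)[:,:,::-1] if img is None else img
    cv2.imwrite(f,cv2.resize(img[y:y+h,x:x+w],None,fx=k,fy=k,interpolation=cv2.INTER_CUBIC))
E
python3 - <<'E'
from h import *
crop("top","pics/t1.png",195,165,130,95,6,cv2.imread("pics/top0.png"))
print(at("top",(232,211),.085),at("top",(236,246),.115),at("top",(283,198),.12),at("top",(155,188),0), ray("top",(0,0))[0],ray("side",(0,0))[0])
E
```

```text
[ 0.49347386 -0.30345401  0.085     ] [ 0.42226632 -0.31514531  0.115     ] [ 0.51969291 -0.40875712  0.12      ] [ 0.54763655 -0.1156372   0.        ] [ 0.46784141 -0.3733159   0.92892474] [0.54812757 0.38515004 0.46082444]
```

View pics/t1.png

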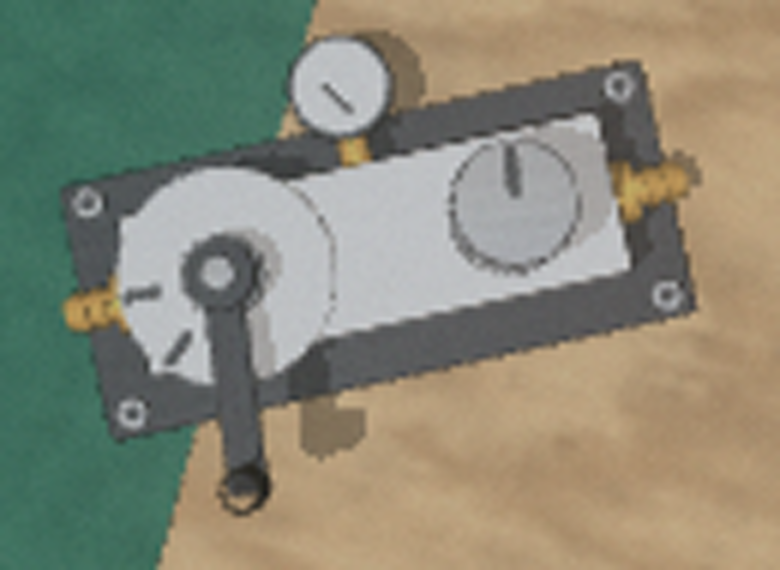

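The crop shows the plate corners at (62,187), (640,62), (695,312) and (115,440). The hub is at (218,271), the knob top at (242,488) and the cap top at (515,205). The cap rib points up to (511,147), and the half-open rib is at about (178,350).

Run:
```python
from h import *
f=lambda c,z:at("top",(c[0]/6+195-.4,c[1]/6+165-.4),z)
P=[f(c,.006) for c in [(62,187),(640,62),(695,312),(115,440)]]
m=np.mean(P,0);d=P[0]+P[3]-P[1]-P[2];yaw=np.arctan2(-d[0],d[1]);
print("m",m,"yaw",yaw,np.linalg.norm(d[:2])/2,np.linalg.norm((P[0]+P[1]-P[2]-P[3])[:2])/2)
c,s=np.cos(yaw),np.sin(yaw);R=np.array([[c,-s],[s,c]])
H=m[:2]+R@[0,.055];C=m[:2]+R@[0,-.05];print("hinge,cap from plate",H,C)
h=f((218,271),.09);k=f((242,488),.115);cp=f((515,205),.121);rib=f((511,147),.121)
print("seen",h,k,cp, "lever len",np.linalg.norm((k-H.tolist()+[0] if 0 else k[:2]-H)))
v=R.T@(k[:2]-H);print("lever ang",np.arctan2(v[1],-v[0]))
r=R.T@(rib-cp)[:2];print("rib dir in manifold (deg, from -x, ccw)",np.degrees(np.arctan2(r[1],r[0]))-180, np.linalg.norm(r))
for a in(0.785,1.571):
  print(a,H+R@[-.075*np.cos(a),.075*np.sin(a)])
o=arm.get_obs();q=o['orientation'];from scipy.spatial.transform import Rotation as T
print(T.from_quat(np.r_[q[1:],q[0]]).as_matrix().round(4),o['tool_pos'])
```

```text
m [ 0.50747454 -0.35557871  0.006     ] yaw 0.22581970481053557 0.22694100614930404 0.09855391564337722
hinge,cap from plate [ 0.49515975 -0.30197511] [ 0.51866981 -0.40430926]
seen [ 0.49587125 -0.30159517  0.09      ] [ 0.42237279 -0.31299469  0.115     ] [ 0.51803033 -0.40356314  0.121     ] lever len 0.07361638906276281
lever ang 0.07556573367093887
rib dir in manifold (deg, from -x, ccw) -188.59231728839953 0.019560541143895934
0.785 [ 0.43158298 -0.26218825]
1.571 [ 0.47838174 -0.22887588]
[[ 9.219e-01  3.873e-01 -7.000e-04]
 [ 3.873e-01 -9.219e-01  1.200e-03]
 [-2.000e-04 -1.400e-03 -1.000e+00]] [ 0.24185887 -0.57581358  0.22603438]
```

>>> drive_tool:
  motion:
    - [1,0.0267,-0.0173,0,0]
    - [1,0.0267,-0.0173,0,0]
    - [1,0.0267,-0.0173,0,0]
    - [1,0.0267,-0.0173,0,0]
    - [1,0.0267,-0.0173,0,0]

```text
clock: 0.6
tool_pos: [0.3321, -0.4435, 0.2264]
orientation: [-0.0, 0.98, 0.198, -0.0]
force: [0.2, -0.4, 0.3]
finger_gap: 0.0917
gripper_force: 0.0
```

>>> drive_tool:
  motion:
    - [1,0.0267,-0.0173,0,0]
    - [1,0.0267,-0.0173,0,0]
    - [1,0.0267,-0.0173,0,0]
    - [1,0.0267,-0.0173,0,0]
    - [1,0.0267,-0.0173,0,0]

```text
clock: 1.1
tool_pos: [0.4216, -0.3121, 0.2265]
orientation: [-0.0, 0.98, 0.198, -0.0]
force: [0.6, -0.3, 0.5]
finger_gap: 0.0918
gripper_force: 0.0
```

>>> drive_tool:
  motion:
    - [1,0,0,0,0.1235]
    - [1,0,0,0,0.1235]
    - [0.6,0,0,0.03,0]
    - [0.6,0,0,0.03,0]
    - [0.6,0,0,0,0]

```text
clock: 1.6
tool_pos: [0.4189, -0.3118, 0.1634]
orientation: [-0.002, 0.997, 0.075, -0.003]
force: [-0.7, 0.4, 0.5]
finger_gap: 0.0721
gripper_force: 0.0
```

```bash
cat >> h.py <<'E'
from scipy.spatial.transform import Rotation as T
def st():
    o=arm.get_obs();q=o['orientation'];M=T.from_quat(np.r_[q[1:],q[0]]).as_matrix()
    print("t",o['clock'],"tcp",o['tool_pos'].round(4),"xang",np.arctan2(M[1,0],M[0,0]).round(4),"zax",M[:,2].round(4),"F",o['force'].round(1),"T",o['torque'].round(2),"gap",o['finger_gap'].round(4),"gf",o['gripper_force'],"q",o['qpos'].round(3))
    return o,M
def to(p):
    o,M=st();print("tool shift",(M.T@(np.array(p)-o['tool_pos'])).round(4))
E
python3 - <<'E'
from h import *
to((.4215,-.313,.09))
crop("side","pics/s1.png",220,130,180,150,4)
E
```

```text
Traceback (most recent call last):
  File "h.py", line 23, in to
    o,M=st();print("tool shift",(M.T@(np.array(p)-o['tool_pos'])).round(4))
        ~~^^
  File "h.py", line 20, in st
    print("t",o['clock'],"tcp",o['tool_pos'].round(4),"xang",np.arctan2(M[1,0],M[0,0]).round(4),"zax",M[:,2].round(4),"F",o['force'].round(1),"T",o['torque'].round(2),"gap",o['finger_gap'].round(4),"gf",o['gripper_force'],"q",o['qpos'].round(3))
                                                                                                                                                                             ^^^^^^^^^^^^^^^^^^^^^
AttributeError: 'float' object has no attribute 'round'
```

```bash
sed -i "s/o\['finger_gap'\].round(4)/round(o['finger_gap'],4)/" h.py
python3 - <<'E'
from h import *
to((.4215,-.313,.09))
a=arm.capture("side")[130:280,220:400,::-1];b=arm.capture("top")[190:290,180:300,::-1]
r=lambda i:cv2.resize(i,(400,400*i.shape[0]//i.shape[1]))
a,b=r(a),r(b);h=max(len(a),len(b));p=lambda i:cv2.copyMakeBorder(i,0,h-len(i),0,0,0)
cv2.imwrite("pics/s1.png",np.hstack([p(a),p(b)]))
E
```

```text
t 1.6 tcp [ 0.4189 -0.3118  0.1634] xang 0.151 zax [-0.0059  0.0036 -1.    ] F [-0.7  0.4  0.5] T [0.07 0.02 0.01] gap 0.0721 gf 0.0 q [ 0.585  0.342 -0.062  1.893  0.026  0.914 -0.909]
tool shift [0.0028 0.0019 0.0733]
```

View pics/s1.png

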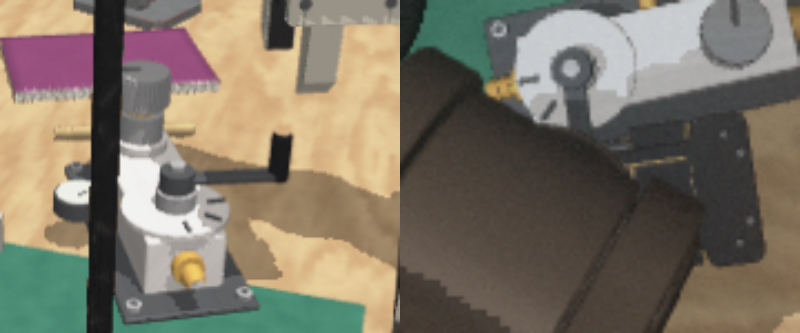

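The side crop shows the knob at about (282,155), or (346.9,199.8) in the full picture, with the fingers above it. I'll check this against the projection.

Run:
```python
from h import *
print(proj("side",(.4215,-.313,.096)),proj("side",(.4955,-.302,.09)))
```

```text
[345.14657688 199.40500744] [299.29962525 204.60915791]
```

>>> drive_tool:
  motion:
    - [0.6,0.002,0.001,0.025,0]
    - [0.6,0,0,0.025,0]
    - [0.6,0,0,0.023,0]
    - [0.6,0,0,0,0]
    - [0.6,0,0,0,0]

```text
clock: 2.2
tool_pos: [0.4241, -0.3145, 0.0951]
orientation: [0.0, 0.997, 0.075, 0.0]
force: [0.8, -0.4, 1.0]
finger_gap: 0.0549
gripper_force: 0.0
```

>>> drive_tool:
  motion:
    - [0,0,0,0,0]
    - [0,0,0,0,0]
    - [0,0,0,0,0]
    - [0,0,0,0,0]
    - [0,0,0,0,0]
  grip_force: 10

```text
clock: 2.7
tool_pos: [0.4234, -0.3139, 0.094]
orientation: [0.0, 0.997, 0.075, 0.0]
force: [-0.1, 1.6, 0.8]
finger_gap: 0.0201
gripper_force: 0.9
```

Run:
```python
from h import *
to((.4215,-.313,.09))
```

```text
t 2.7 tcp [ 0.4234 -0.3139  0.094 ] xang 0.1507 zax [ 2.e-04 -0.e+00 -1.e+00] F [-0.1  1.6  0.8] T [0.41 0.17 0.01] gap 0.0201 gf 0.8555008925577567 q [ 0.583  0.435 -0.061  1.958  0.038  0.75  -0.92 ]
tool shift [-0.0018 -0.0012  0.004 ]
```

>>> drive_tool:
  motion:
    - [0,0,0,0.004,0]
    - [0,0,0,0,0]
    - [0,0,0,0,0]
    - [0,0,0,0,0]

```text
clock: 3.1
tool_pos: [0.4239, -0.3142, 0.0901]
orientation: [0.0, 0.997, 0.075, 0.0]
force: [-1.2, 0.2, 5.7]
finger_gap: 0.0155
gripper_force: 10.0
```

Run:
```python
from h import *
o,M=st()
R=T.from_euler('z',.2258).as_matrix()
H=np.array([.4955,-.3018,0]);v=R.T@(o['tool_pos']-H);print(np.arctan2(v[1],-v[0]),np.hypot(*v[:2]))
```

```text
t 3.1 tcp [ 0.4239 -0.3142  0.0901] xang 0.1508 zax [ 9.e-04 -5.e-04 -1.e+00] F [-1.2  0.2  5.7] T [ 0.17  0.18 -0.03] gap 0.0155 gf 10.00096417410532 q [ 0.582  0.441 -0.061  1.961  0.038  0.74  -0.921]
0.05501508985856667 0.07270361717200861
```

>>> drive_tool:
  motion:
    - [0,0.0003,-0.0067,0,0.0912]
    - [0,0.0003,-0.0067,0,0.0912]
    - [0,0.0003,-0.0067,0,0.0912]
    - [0,0.0003,-0.0067,0,0.0912]

```text
clock: 3.5
tool_pos: [0.4236, -0.2878, 0.0901]
orientation: [0.0, 0.994, -0.109, -0.0]
force: [-3.8, -0.7, 8.2]
finger_gap: 0.0158
gripper_force: 10.0
```

>>> drive_tool:
  motion:
    - [0,0.0003,-0.0067,0,0.0912]
    - [0,0.0003,-0.0067,0,0.0912]
    - [0,0.0003,-0.0067,0,0.0912]
    - [0,0.0003,-0.0067,0,0.0912]
    - [0,0,0,0,0]

```text
clock: 4.0
tool_pos: [0.4336, -0.2613, 0.0898]
orientation: [-0.0, 0.958, -0.287, -0.001]
force: [-5.8, 4.7, 11.7]
finger_gap: 0.0152
gripper_force: 10.0
```

>>> drive_tool:
  motion:
    - [0,0,0,0,0]
    - [0,0,0,0,0]

```text
clock: 4.2
tool_pos: [0.4334, -0.2616, 0.0898]
orientation: [-0.0, 0.958, -0.285, -0.001]
force: [-4.8, 4.6, 10.5]
finger_gap: 0.0155
gripper_force: 10.0
```

Run:
```python
from h import *
o,M=st()
R=T.from_euler('z',.2258).as_matrix()
H=np.array([.4955,-.3018,0]);v=R.T@(o['tool_pos']-H);print(np.arctan2(v[1],-v[0]),np.hypot(*v[:2]))
```

```text
t 4.2 tcp [ 0.4334 -0.2616  0.0898] xang -0.5785 zax [-0.0021  0.0016 -1.    ] F [-4.8  4.6 10.5] T [ 1.08  1.21 -0.03] gap 0.0155 gf 10.000721498799976 q [ 0.344  0.412  0.123  2.021 -0.076  0.715 -1.635]
0.8002718962760974 0.0739522244213128
```

>>> drive_tool:
  motion:
    - [0.45,0,0,0,0]
    - [0.45,0,0,0,0]
    - [0.45,0,0,0,0]
    - [0.45,0,0,-0.04,0]
    - [0.6,0,0,-0.04,0]

```text
clock: 4.7
tool_pos: [0.4336, -0.2624, 0.1697]
orientation: [-0.0, 0.958, -0.286, -0.002]
force: [1.5, -0.7, -0.2]
finger_gap: 0.0456
gripper_force: 0.0
```

>>> drive_tool:
  motion:
    - [1,0,0,-0.03,-0.149]
    - [1,0,0,0,-0.149]
    - [1,0,0,0,-0.149]
    - [1,0,0,0,-0.149]
    - [1,0,0,0,-0.149]

```text
clock: 5.2
tool_pos: [0.4345, -0.2628, 0.1997]
orientation: [0.0, 0.996, 0.086, 0.0]
force: [0.1, -0.3, 0.2]
finger_gap: 0.0847
gripper_force: 0.0
```

>>> drive_tool:
  motion:
    - [1,0,0,0,-0.149]
    - [1,0,0,0,-0.149]
    - [1,0,0,0,-0.149]
    - [1,0,0,0,-0.149]
    - [1,0,0,0,-0.149]

```text
clock: 5.7
tool_pos: [0.4345, -0.2628, 0.1996]
orientation: [-0.0, 0.897, 0.443, -0.0]
force: [0.2, 0.3, -0.0]
finger_gap: 0.0918
gripper_force: 0.0
```

>>> drive_tool:
  motion:
    - [1,0,0,0,-0.149]
    - [1,0,0,0,-0.149]
    - [1,0,0,0,-0.149]
    - [1,0,0,0,-0.149]
    - [1,0,0,0,-0.149]

```text
clock: 6.2
tool_pos: [0.4344, -0.2628, 0.1995]
orientation: [-0.0, 0.674, 0.739, -0.0]
force: [-0.2, -0.8, 0.3]
finger_gap: 0.0919
gripper_force: 0.0
```

Run:
```python
from h import *
to((.5184,-.404,.2))
```

```text
t 6.2 tcp [ 0.4344 -0.2628  0.1995] xang 1.662 zax [-1.e-04  0.e+00 -1.e+00] F [-0.2 -0.8  0.3] T [-0.04 -0.1   0.06] gap 0.0919 gf 0.0 q [ 0.653  0.291 -0.268  1.874  0.091  0.989  0.437]
tool shift [-0.1482  0.0708 -0.0005]
```

>>> drive_tool:
  motion:
    - [1,-0.0296,0.0142,0,0]
    - [1,-0.0296,0.0142,0,0]
    - [1,-0.0296,0.0142,0,0]
    - [1,-0.0296,0.0142,0,0]
    - [1,-0.0296,0.0142,0,0]

```text
clock: 6.7
tool_pos: [0.5183, -0.4054, 0.1994]
orientation: [-0.0, 0.676, 0.737, -0.0]
force: [1.2, -0.5, 0.5]
finger_gap: 0.092
gripper_force: 0.0
```

>>> drive_tool:
  motion:
    - [1,0,0,0,-0.149]
    - [1,0,0,0,-0.149]
    - [1,0,0,0.03,0]
    - [1,0,0,0,0]

```text
clock: 7.1
tool_pos: [0.5158, -0.4033, 0.166]
orientation: [-0.003, 0.56, 0.829, -0.0]
force: [-1.2, -0.1, 0.3]
finger_gap: 0.0918
gripper_force: 0.0
```

Run:
```python
from h import *
to((.5184,-.404,.086))
a=arm.capture("side")[120:280,220:400,::-1];b=arm.capture("top")[170:260,195:325,::-1]
r=lambda i:cv2.resize(i,(400,400*i.shape[0]//i.shape[1]),interpolation=2)
a,b=r(a),r(b);h=max(len(a),len(b));p=lambda i:cv2.copyMakeBorder(i,0,h-len(i),0,0,0)
cv2.imwrite("pics/s2.png",np.hstack([p(a),p(b)]))
```

```text
t 7.1 tcp [ 0.5158 -0.4033  0.166 ] xang 1.9536 zax [-0.005   0.0034 -1.    ] F [-1.2 -0.1  0.3] T [ 0.03 -0.05  0.01] gap 0.0918 gf 0.0 q [ 0.761  0.556 -0.276  1.543  0.164  1.072  0.827]
tool shift [-0.0021  0.0025  0.08  ]
```

View pics/s2.png

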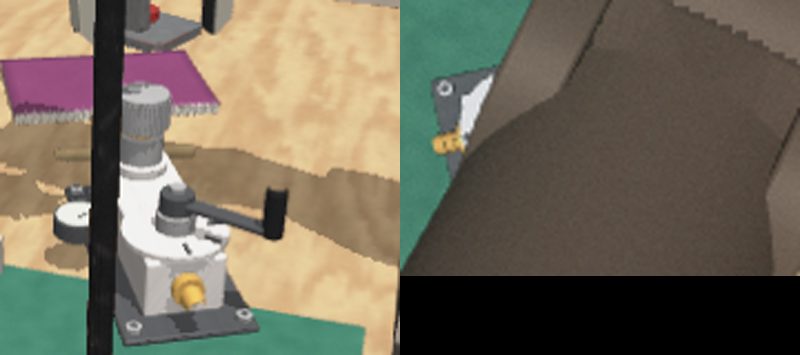

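The arm hides the lever in the top view, and the side view puts the knob at crop (276,213). I'll step aside briefly for a clean top look, since time is plentiful.

>>> drive_tool:
  motion:
    - [1,0,0,-0.035,0]
    - [1,-0.0125,-0.0348,0,0]
    - [1,-0.0125,-0.0348,0,0]
    - [1,-0.0125,-0.0348,0,0]
    - [1,-0.0125,-0.0348,0,0]

```text
clock: 7.7
tool_pos: [0.4068, -0.5038, 0.2066]
orientation: [0.001, 0.56, 0.829, -0.0]
force: [0.6, -0.5, -1.3]
finger_gap: 0.0915
gripper_force: 0.0
```

>>> drive_tool:
  motion:
    - [1,-0.0125,-0.0348,0,0]
    - [1,-0.0125,-0.0348,0,0]
    - [1,0,0,0,0]

```text
clock: 8.0
tool_pos: [0.3461, -0.5571, 0.2061]
orientation: [0.0, 0.563, 0.826, -0.002]
force: [-0.7, -0.3, -0.1]
finger_gap: 0.0918
gripper_force: 0.0
```

Run:
```python
from h import *
to((.5184,-.404,.19))
crop("top","pics/t2.png",195,165,130,95,6)
R=T.from_euler('z',.2258).as_matrix();H=np.array([.4955,-.3018,0])
for a in(.055,.0756,.7,.75,.785,.82,.86):
    print(a,proj("side",H+R@[-.075*np.cos(a),.075*np.sin(a),.096]).round(1),((proj("top",H+R@[-.075*np.cos(a),.075*np.sin(a),.115])-[194.6,164.6])*6).round(1))
```

```text
t 8.0 tcp [ 0.3461 -0.5571  0.2061] xang 1.9449 zax [-0.0027 -0.004  -1.    ] F [-0.7 -0.3 -0.1] T [ 0.04 -0.1   0.03] gap 0.0918 gf 0.0 q [ 1.088  0.515 -0.241  1.502  0.135  1.138  1.194]
tool shift [0.0796 0.2164 0.015 ]
0.055 [345. 199.] [246.6 490.4]
0.0756 [345.2 199.4] [242.  491.1]
0.7 [344.2 213.2] [107.2 467.1]
0.75 [343.3 214.2] [ 97.5 461.6]
0.785 [342.6 214.9] [ 91.  457.5]
0.82 [341.8 215.6] [ 84.5 453.1]
0.86 [340.9 216.4] [ 77.3 447.8]
```

View pics/t2.png

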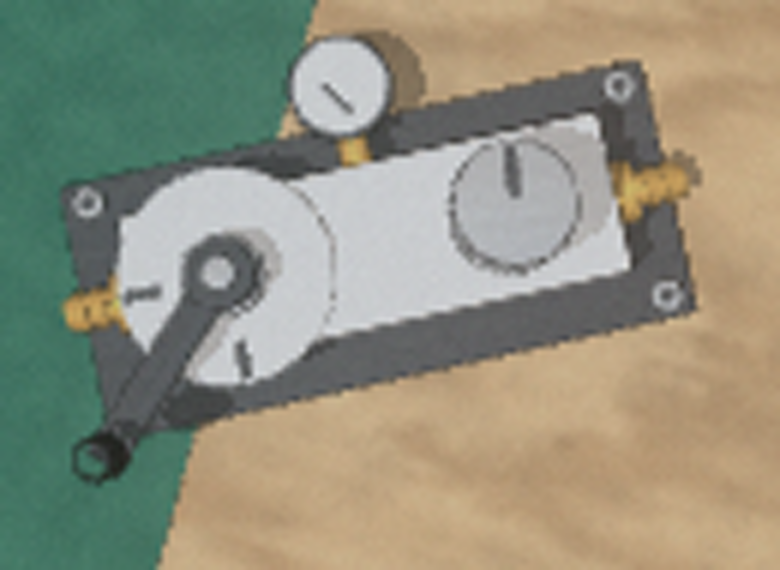

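The knob top sits at about (94,459), which gives about 0.78 rad, so the lever is at half. Now the cap.

>>> drive_tool:
  motion:
    - [1,0.0133,0.0361,0,0]
    - [1,0.0133,0.0361,0,0]
    - [1,0.0133,0.0361,0,0]
    - [1,0.0133,0.0361,0,0]
    - [1,0.0133,0.0361,0,0]

```text
clock: 8.55
tool_pos: [0.4972, -0.4202, 0.2061]
orientation: [0.001, 0.559, 0.829, 0.0]
force: [0.9, 0.1, 0.1]
finger_gap: 0.0918
gripper_force: 0.0
```

>>> drive_tool:
  motion:
    - [1,0.0133,0.0361,0,0]
    - [1,0,0,0.03,-0.1]
    - [1,0,0,0.03,0]
    - [1,0,0,0,0]
    - [1,0,0,0,0]

```text
clock: 9.05
tool_pos: [0.5239, -0.3962, 0.1458]
orientation: [0.0, 0.517, 0.856, 0.0]
force: [0.8, -0.1, 0.2]
finger_gap: 0.092
gripper_force: 0.0
```

Run:
```python
from h import *
to((.5184,-.404,.086))
```

```text
t 9.05 tcp [ 0.5239 -0.3962  0.1458] xang 2.0543 zax [ 3.e-04  2.e-04 -1.e+00] F [ 0.8 -0.1  0.2] T [-0.   -0.14 -0.01] gap 0.092 gf 0.0 q [ 0.759  0.577 -0.298  1.564  0.188  1.029  0.893]
tool shift [-0.0044 -0.0086  0.0597]
```

>>> drive_tool:
  motion:
    - [1,-0.0044,-0.0086,0,0]
    - [1,0,0,0.02,0]
    - [1,0,0,0.02,0]
    - [1,0,0,0.02,0]
    - [1,0,0,0,0]

```text
clock: 9.55
tool_pos: [0.5164, -0.4052, 0.0839]
orientation: [-0.001, 0.518, 0.855, -0.0]
force: [-0.2, 0.6, -0.5]
finger_gap: 0.0918
gripper_force: 0.0
```

>>> drive_tool:
  motion:
    - [0.35,0,0,0,0]
    - [0.35,0,0,0,0]
    - [0.35,0,0,0,0]
    - [0.35,0,0,0,0]
    - [0.35,0,0,0,0]
  grip_force: 8

```text
clock: 10.05
tool_pos: [0.5179, -0.4047, 0.0852]
orientation: [0.0, 0.517, 0.856, -0.0]
force: [0.0, -0.1, 0.2]
finger_gap: 0.0562
gripper_force: 0.0
```

>>> drive_tool:
  motion:
    - [0.35,0,0,0,0]
    - [0.35,0,0,0,0]
    - [0.35,0,0,0,0]

```text
clock: 10.35
tool_pos: [0.5208, -0.4031, 0.0853]
orientation: [0.002, 0.516, 0.856, 0.002]
force: [7.7, 3.0, -1.7]
finger_gap: 0.0429
gripper_force: 8.0
```

Run:
```python
from h import *
to((.5184,-.404,.086))
```

```text
t 10.35 tcp [ 0.5208 -0.4031  0.0853] xang 2.0562 zax [ 4.7e-03  8.0e-04 -1.0e+00] F [ 7.7  3.  -1.7] T [ 0.59 -1.73 -0.03] gap 0.0429 gf 7.9998477548360825 q [ 0.765  0.64  -0.287  1.617  0.212  0.911  0.887]
tool shift [ 0.0003 -0.0025 -0.0007]
```

>>> drive_tool:
  motion:
    - [0.35,0,0.003,0,0]
    - [0.35,0,0,0,0]
    - [0.35,0,0,0,0]
    - [0.35,0,0,0,0]
  grip_force: 30

```text
clock: 10.75
tool_pos: [0.5209, -0.403, 0.0851]
orientation: [0.0, 0.517, 0.856, 0.0]
force: [1.5, 1.7, 5.5]
finger_gap: 0.0425
gripper_force: 30.0
```

>>> drive_tool:
  motion:
    - [0.35,0,0,0.00016,0.1]
    - [0.35,0,0,0.00016,0.1]
    - [0.35,0,0,0.00016,0.1]
    - [0.35,0,0,0.00016,0.1]
    - [0.35,0,0,0.00016,0.1]

```text
clock: 11.25
tool_pos: [0.5204, -0.4032, 0.0843]
orientation: [0.0, 0.714, 0.7, 0.0]
force: [0.5, 2.7, 5.5]
finger_gap: 0.0423
gripper_force: 30.0
```

Run:
```python
from h import *
to((.5184,-.404,.086))
```

```text
t 11.25 tcp [ 0.5204 -0.4032  0.0843] xang 1.5501 zax [ 3.e-04 -0.e+00 -1.e+00] F [0.5 2.7 5.5] T [ 0.4  -0.05  0.1 ] gap 0.0423 gf 29.996664226055145 q [ 0.678  0.629 -0.154  1.624  0.115  0.897  0.46 ]
tool shift [-0.0009 -0.002  -0.0017]
```

>>> drive_tool:
  motion:
    - [0.35,0,0,0.00016,0.1]
    - [0.35,0,0,0.00016,0.1]
    - [0.35,0,0,0.00016,0.1]
    - [0.35,0,0,0.00016,0.1]
    - [0.35,0,0,0.00016,0.1]

```text
clock: 11.75
tool_pos: [0.52, -0.403, 0.0834]
orientation: [-0.0, 0.865, 0.501, -0.0]
force: [-1.4, 2.8, 5.8]
finger_gap: 0.0423
gripper_force: 30.0
```

>>> drive_tool:
  motion:
    - [0.35,0,0,0.00016,0.1]
    - [0.35,0,0,0.00016,0.1]
    - [0.35,0,0,0.00016,0.1]
    - [0.35,0,0,0.00016,0.1]
    - [0.35,0,0,0.00016,0.1]

```text
clock: 12.25
tool_pos: [0.5197, -0.4027, 0.0826]
orientation: [-0.001, 0.962, 0.272, -0.0]
force: [-2.4, 4.4, 7.3]
finger_gap: 0.0424
gripper_force: 30.0
```

>>> drive_tool:
  motion:
    - [0.35,0,0,0.00016,0.1]
    - [0.35,0,0,0.00016,0.1]
    - [0.35,0,0,0.00016,0.1]
    - [0.35,0,0,0.00016,0.1]
    - [0.35,0,0,0.00016,0.1]

```text
clock: 12.75
tool_pos: [0.5196, -0.4022, 0.0818]
orientation: [-0.001, 1.0, 0.025, -0.001]
force: [-2.8, 4.9, 8.1]
finger_gap: 0.0425
gripper_force: 30.0
```

>>> drive_tool:
  motion:
    - [0.35,0,0,0.00016,0.1]
    - [0.35,0,0,0.00016,0.1]
    - [0.35,0,0,0.00016,0.1]
    - [0.35,0,0,0.00016,0.1]
    - [0.35,0,0,0.00016,0.1]

```text
clock: 13.25
tool_pos: [0.5197, -0.4018, 0.081]
orientation: [-0.001, 0.975, -0.223, -0.001]
force: [-2.6, 6.0, 10.1]
finger_gap: 0.0427
gripper_force: 30.0
```

Run:
```python
from h import *
st()
```

```text
t 13.25 tcp [ 0.5197 -0.4018  0.081 ] xang -0.4496 zax [-0.0013  0.0027 -1.    ] F [-2.6  6.  10.1] T [1.55 0.55 0.08] gap 0.0427 gf 29.99738484621048 q [ 0.333  0.647  0.381  1.661 -0.293  0.893 -1.19 ]
```

>>> drive_tool:
  motion:
    - [0.35,0,0,0.0001,0.07]
    - [0.35,0,0,0.0001,0.07]
    - [0.35,0,0,0.0001,0.07]
    - [0.35,0,0,0.0001,0.07]
    - [0.35,0,0,0.0001,0.07]

```text
clock: 13.75
tool_pos: [0.5199, -0.4016, 0.0804]
orientation: [-0.001, 0.921, -0.389, -0.001]
force: [-1.8, 6.5, 9.5]
finger_gap: 0.0425
gripper_force: 30.0
```

>>> drive_tool:
  motion:
    - [0.35,0,0,0,0.03]
    - [0.35,0,0,0,0.03]
    - [0.35,0,0,0,0.03]

```text
clock: 14.05
tool_pos: [0.5199, -0.4015, 0.0803]
orientation: [-0.001, 0.903, -0.429, -0.001]
force: [-1.6, 6.8, 9.3]
finger_gap: 0.0428
gripper_force: 30.0
```

Run:
```python
from h import *
st()
```

```text
t 14.05 tcp [ 0.5199 -0.4015  0.0803] xang -0.8865 zax [-0.0011  0.0031 -1.    ] F [-1.6  6.8  9.3] T [1.54 0.4  0.12] gap 0.0428 gf 30.0004979968071 q [ 0.261  0.668  0.499  1.668 -0.388  0.908 -1.545]
```

>>> drive_tool:
  motion:
    - [0.35,0,0,0,0.03]
    - [0.35,0,0,0,0.03]

```text
clock: 14.25
tool_pos: [0.5199, -0.4015, 0.0802]
orientation: [-0.001, 0.89, -0.456, -0.001]
force: [-2.2, 6.6, 8.6]
finger_gap: 0.0425
gripper_force: 30.0
```

Run:
```python
from h import *
st()
```

```text
t 14.25 tcp [ 0.5199 -0.4015  0.0802] xang -0.9465 zax [-0.0011  0.0032 -1.    ] F [-2.2  6.6  8.6] T [1.58 0.3  0.03] gap 0.0425 gf 30.000481009483337 q [ 0.251  0.671  0.515  1.669 -0.401  0.911 -1.594]
```

>>> drive_tool:
  motion:
    - [0.35,0,0,0,0.03]
    - [0.35,0,0,0,0.03]

```text
clock: 14.45
tool_pos: [0.52, -0.4014, 0.0802]
orientation: [-0.001, 0.876, -0.482, -0.001]
force: [-2.8, 6.8, 7.1]
finger_gap: 0.0425
gripper_force: 30.0
```

```bash
python3 -c "
from h import *
st()"
```

```text
t 14.45 tcp [ 0.52   -0.4014  0.0802] xang -1.0057 zax [-0.0011  0.003  -1.    ] F [-2.8  6.8  7.1] T [1.45 0.31 0.9 ] gap 0.0425 gf 30.000200271606445 q [ 0.241  0.675  0.531  1.67  -0.413  0.914 -1.642]
```

>>> drive_tool:
  motion:
    - [0.35,0,0,0,0.03]
    - [0.35,0,0,0,0.03]

```text
clock: 14.65
tool_pos: [0.5206, -0.4026, 0.0802]
orientation: [-0.0, 0.861, -0.508, -0.0]
force: [-0.1, 4.5, 2.7]
finger_gap: 0.0423
gripper_force: 30.0
```

```bash
python3 -c "
from h import *
st()"
```

```text
t 14.65 tcp [ 0.5206 -0.4026  0.0802] xang -1.0659 zax [ 1.e-04  8.e-04 -1.e+00] F [-0.1  4.5  2.7] T [ 1.02 -0.16  0.81] gap 0.0423 gf 29.99953866004944 q [ 0.232  0.679  0.548  1.67  -0.426  0.915 -1.691]
```

The cap has bottomed: the torque went from 0.1 to 0.9 and then slipped. I'll unwind in small steps to find where it begins to back off.

>>> drive_tool:
  motion:
    - [0.35,0,0,0,-0.01]
    - [0.35,0,0,0,0]

```text
clock: 14.85
tool_pos: [0.5207, -0.4027, 0.0802]
orientation: [-0.0, 0.864, -0.503, -0.0]
force: [1.3, 3.8, 3.6]
finger_gap: 0.0423
gripper_force: 30.0
```

```bash
python3 -c "
from h import *
st()"
```

```text
t 14.85 tcp [ 0.5207 -0.4027  0.0802] xang -1.0546 zax [ 2.e-04  7.e-04 -1.e+00] F [1.3 3.8 3.6] T [ 1.02 -0.4   0.4 ] gap 0.0423 gf 30.00052124261856 q [ 0.234  0.678  0.545  1.67  -0.424  0.914 -1.682]
```

>>> drive_tool:
  motion:
    - [0.35,0,0,0,-0.01]
    - [0.35,0,0,0,0]

```text
clock: 15.05
tool_pos: [0.5207, -0.4027, 0.0802]
orientation: [-0.0, 0.867, -0.499, -0.0]
force: [2.0, 5.2, 4.4]
finger_gap: 0.0423
gripper_force: 30.0
```

```bash
python3 -c "
from h import *
st()"
```

```text
t 15.05 tcp [ 0.5207 -0.4027  0.0802] xang -1.0448 zax [ 4.e-04  8.e-04 -1.e+00] F [2.  5.2 4.4] T [ 1.12 -0.47  0.22] gap 0.0423 gf 30.000501573085785 q [ 0.235  0.677  0.542  1.67  -0.422  0.914 -1.674]
```

>>> drive_tool:
  motion:
    - [0.35,0,0,0,-0.015]
    - [0.35,0,0,0,0]

```text
clock: 15.25
tool_pos: [0.5207, -0.4027, 0.0802]
orientation: [-0.001, 0.87, -0.493, 0.0]
force: [1.4, 5.3, 3.7]
finger_gap: 0.0425
gripper_force: 30.0
```

```bash
python3 -c "
from h import *
st()"
```

```text
t 15.25 tcp [ 0.5207 -0.4027  0.0802] xang -1.0302 zax [ 5.e-04  9.e-04 -1.e+00] F [1.4 5.3 3.7] T [ 1.17 -0.54 -0.06] gap 0.0425 gf 30.000386238098145 q [ 0.238  0.676  0.538  1.669 -0.419  0.913 -1.662]
```

>>> drive_tool:
  motion:
    - [0.35,0,0,-0.00016,-0.1]
    - [0.35,0,0,-0.00016,-0.1]
    - [0.35,0,0,-0.00016,-0.1]
    - [0.35,0,0,-0.00016,-0.1]
    - [0.35,0,0,-0.00016,-0.1]

```text
clock: 15.75
tool_pos: [0.5209, -0.4025, 0.081]
orientation: [-0.001, 0.966, -0.26, 0.0]
force: [2.4, 5.0, 4.0]
finger_gap: 0.0424
gripper_force: 30.0
```

>>> drive_tool:
  motion:
    - [0.35,0,0,-0.00016,-0.1]
    - [0.35,0,0,-0.00016,-0.1]
    - [0.35,0,0,-0.00016,-0.1]
    - [0.35,0,0,-0.00016,-0.1]
    - [0.35,0,0,-0.00016,-0.1]

```text
clock: 16.25
tool_pos: [0.521, -0.4023, 0.0818]
orientation: [-0.001, 1.0, -0.013, 0.0]
force: [1.6, 6.2, 4.3]
finger_gap: 0.0427
gripper_force: 30.0
```

>>> drive_tool:
  motion:
    - [0.35,0,0,-0.00016,-0.1]
    - [0.35,0,0,-0.00016,-0.1]
    - [0.35,0,0,-0.00016,-0.1]
    - [0.35,0,0,-0.00016,-0.1]
    - [0.35,0,0,-0.00016,-0.1]

```text
clock: 16.75
tool_pos: [0.521, -0.402, 0.0826]
orientation: [-0.001, 0.972, 0.235, 0.001]
force: [2.5, 7.1, 4.0]
finger_gap: 0.0426
gripper_force: 30.0
```

>>> drive_tool:
  motion:
    - [0.35,0,0,-0.00011,-0.07]
    - [0.35,0,0,0,0]
    - [0.35,0,0,0,0]

```text
clock: 17.05
tool_pos: [0.5209, -0.402, 0.0827]
orientation: [-0.001, 0.964, 0.267, 0.001]
force: [2.4, 7.3, 3.5]
finger_gap: 0.0424
gripper_force: 30.0
```

Run:
```python
from h import *
st()
a=arm.capture("side")[110:280,220:400,::-1];b=arm.capture("top")[170:260,195:325,::-1]
r=lambda i:cv2.resize(i,(400,400*i.shape[0]//i.shape[1]),interpolation=2)
a,b=r(a),r(b);h=max(len(a),len(b));p=lambda i:cv2.copyMakeBorder(i,0,h-len(i),0,0,0)
cv2.imwrite("pics/s3.png",np.hstack([p(a),p(b)]))
```

```text
t 17.05 tcp [ 0.5209 -0.402   0.0827] xang 0.5401 zax [ 8.0e-04  1.8e-03 -1.0e+00] F [2.4 7.3 3.5] T [ 1.46 -0.48  0.1 ] gap 0.0424 gf 30.00058114528656 q [ 0.505  0.624  0.112  1.642 -0.087  0.88  -0.38 ]
```

View pics/s3.png

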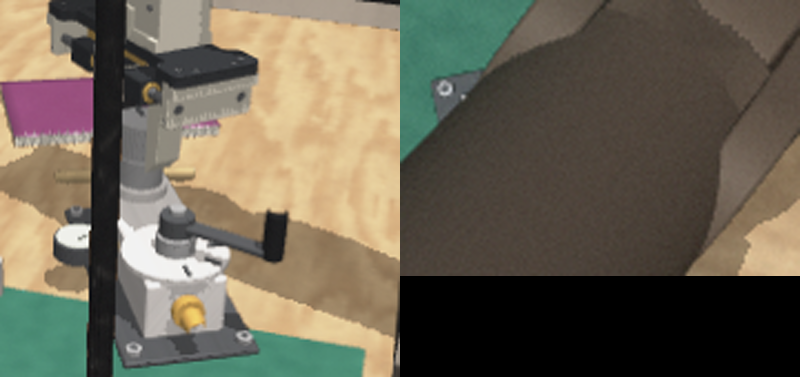

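The side view shows the lever unmoved, with the knob at (344,216) as before. The fingers are gripping the cap, which is now 1.57 rad off the bottom. Handing in.

```bash
python3 -c "
from rig import arm
print(arm.hand_in())"
```

```text
the job is handed in; nothing more can be done
None
```

I've handed the job in at about 17 s of the 64 s allowed: the lever is at about 45° (0.78 rad from the top view), and the cap was bottomed out, backed off a quarter turn by the measured wrist angle (its rib was hidden) and is still gripped; the loose parts weren't touched.

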